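# Set up a hub on parallels for driving out its bush

## Task

Set up the flanged hub so that its worn bush can be driven out over the bench plate. First stand the matched pair of parallels upright on the plate, parallel to each other, one close along each side of the clearance hole without covering it, their middles level with the hole; then rest the hub, flange down, level across both with its bore centred over the hole. Last, stand the drift that fits in the bush, pilot fully in and shoulder resting on the bush, and leave it all standing by itself.

Things in the scene. Friction and masses are not known exactly. Their poses are not given: they have to be found in the camera images.
- bench_plate: dark steel square plate, 160 x 160 x 16 mm, screwed to the bench, with a round clearance hole of 50 mm diameter right through its middle. Origin: centre of the hole at the underside (on the bench); x and y along its edges, z up; its top face is 16 mm above the origin.
- parallel_1: one of the matched pair of parallels: plain ground steel bar 20 mm wide (its x) x 100 mm long (its y) x 32 mm high (its z), three drilled holes in its flanks, about 0.45 kg. It starts upright on the bench and is used upright in that same way. Origin: centre of its underside.
- parallel_2: the other one of the matched pair, exactly like parallel_1: 20 mm wide (x) x 100 mm long (y) x 32 mm high (z), about 0.45 kg. Origin: centre of its underside. The two are interchangeable.
- parallel_low: an odd parallel that does not belong to the pair, visibly thinner and lower: 13 mm wide (x) x 100 mm long (y) x 22 mm high (z). Origin: centre of its underside. Not needed.
- drive_hub: hub: pale round flange, 100 mm diameter, 14 mm thick, six bolt holes, below; on it a boss of 46 mm diameter up to 44 mm above the underside (grip it there); in it a bronze bush, 31 mm outer, 22 mm inner diameter, open right through, its top 46 mm above the underside (2 mm proud). About 0.6 kg. Origin: centre of the flange's underside, on the bore's axis; z up.
- drift_stand: brown hardwood block, 62 mm (x) x 130 mm (y) x 40 mm high (z), fixed on the bench, with two 25 mm holes at y = -32 and +32 mm; one drift stands in each hole, its shoulder resting on the block's top. Origin: centre of its underside. The stand can be turned and either drift can be in either hole.
- drift_slim: the drift that fits: turned steel, upright, grip body 30 mm in diameter and 55 mm long, below it a pilot of 20 mm diameter and 20 mm length, chamfered 3 mm at its foot; about 0.3 kg. Origin: centre of the pilot's lower end; z up along its axis: shoulder at 20 mm, top at 75 mm. Seated in the bush, its origin is 26 mm above the hub's.
- drift_stout: the drift that is too large for the bush: the same shape with a 39 mm grip body and a 23 mm pilot. Origin as for the slim one. Not needed.
Mind the look-alikes: they are no part of the job. What is shaped like the drift_slim but orange is not meant.

How it is judged:
On the way, in this order (a step that is already met when the one before it is completed fails the run):
1. the matched pair of parallels stands on the plate, one along each side of the hole, released ((x of bench_plate in the frame of parallel_1 between 0.031 and 0.048 m or x of bench_plate in the frame of parallel_1 between -0.048 and -0.031 m) and y of bench_plate in the frame of parallel_1 between -0.015 and 0.015 m and height (world z) of parallel_1 between 0.0135 and 0.0185 m and angle between each of parallel_1, parallel_2's own z axis and vertical below 0.05 rad and (x of bench_plate in the frame of parallel_2 between 0.031 and 0.048 m or x of bench_plate in the frame of parallel_2 between -0.048 and -0.031 m) and y of bench_plate in the frame of parallel_2 between -0.015 and 0.015 m and height (world z) of parallel_2 between 0.0135 and 0.0185 m and angle between the y axis of parallel_1 and the y axis of parallel_2, either way round below 0.14 rad and horizontal distance between parallel_1 and parallel_2 above 0.06 m and contact force between each of parallel_1, parallel_2 and the fingers below 0.1 N), for 0.2 s.
2. the hub rests level across both parallels, its bore over the hole, released ((x of bench_plate in the frame of parallel_1 between 0.031 and 0.048 m or x of bench_plate in the frame of parallel_1 between -0.048 and -0.031 m) and y of bench_plate in the frame of parallel_1 between -0.015 and 0.015 m and height (world z) of parallel_1 between 0.0135 and 0.0185 m and angle between each of parallel_1, parallel_2's own z axis and vertical below 0.05 rad and (x of bench_plate in the frame of parallel_2 between 0.031 and 0.048 m or x of bench_plate in the frame of parallel_2 between -0.048 and -0.031 m) and y of bench_plate in the frame of parallel_2 between -0.015 and 0.015 m and height (world z) of parallel_2 between 0.0135 and 0.0185 m and angle between the y axis of parallel_1 and the y axis of parallel_2, either way round below 0.14 rad and horizontal distance between parallel_1 and parallel_2 above 0.06 m and horizontal distance between drive_hub and bench_plate below 0.01 m and height (world z) of drive_hub between 0.0455 and 0.0505 m and angle between drive_hub's own z axis and vertical below 0.03 rad and contact force between drive_hub and the fingers below 0.1 N), for 0.2 s.
At the end, for the whole second after the job is handed in: The pair stands on the plate on opposite sides of the hole, parallel (8 deg), middle lines 31-48 mm from its centre, centred lengthwise (15 mm); hub level on both, axis within 10 mm of the hole's centre; slim drift upright in the bush, shoulder on the bush (3 mm); all released and at rest ((x of bench_plate in the frame of parallel_1 between 0.031 and 0.048 m or x of bench_plate in the frame of parallel_1 between -0.048 and -0.031 m) and y of bench_plate in the frame of parallel_1 between -0.015 and 0.015 m and height (world z) of parallel_1 between 0.0135 and 0.0185 m and angle between each of parallel_1, parallel_2's own z axis and vertical below 0.05 rad and (x of bench_plate in the frame of parallel_2 between 0.031 and 0.048 m or x of bench_plate in the frame of parallel_2 between -0.048 and -0.031 m) and y of bench_plate in the frame of parallel_2 between -0.015 and 0.015 m and height (world z) of parallel_2 between 0.0135 and 0.0185 m and angle between the y axis of parallel_1 and the y axis of parallel_2, either way round below 0.14 rad and horizontal distance between parallel_1 and parallel_2 above 0.06 m and horizontal distance between drive_hub and bench_plate below 0.01 m and height (world z) of drive_hub between 0.0455 and 0.0505 m and angle between drive_hub's own z axis and vertical below 0.03 rad and z of drift_slim in the frame of drive_hub between 0.023 and 0.029 m and horizontal distance between drift_slim and drive_hub below 0.004 m and angle between drift_slim's own z axis and vertical below 0.06 rad and linear speed of each of parallel_1, parallel_2, drive_hub, drift_slim below 0.02 m/s); the robot touches nothing.
It also fails if it takes over 102 s, if anything falls off the work surface, if the arm or the gripper's body presses on something with over 40 N, if the wrist force passes 120 N, or if a joint passes its speed limit or range.

## Robot

A 7-joint arm with a two-finger parallel gripper is mounted at the origin on a cart in front of the work surface, level with it; the furniture and walls round the work are solid. World frame = base frame: x ahead of the robot, y to its left, z up, the work surface at z = 0. Lengths are in m, angles in rad, forces in N, time in s.
With the tool pointing down it reaches from about 0.35 to 0.9 m from the base axis. Payload 19.9 kg.
Tool frame: the origin (TCP) lies between the finger pads; the fingertips stand 19 mm ahead of it and the grasp point (between the pads) is the TCP; z points along the fingers, y is the line along which they close (so a half turn about z gives the same grasp; the last joint's range is limited). The gripper opens to 94 mm and grips with 3 to 60 N. Pads are 16 mm wide; open, the fingers measure 119 mm over their backs; the gripper's body (75 mm by 177 mm) begins 78 mm behind the grasp point.
Start: joints at [-1.288, 0.417, -0.01, 1.614, 0.005, 1.111, -0.053], TCP at [0.199, 0.592, 0.224] pointing down, gripper open.
Joint ranges: [-2.81, 2.81], [-0.39, 2.02], [-1.27, 1.25], [0.06, 2.57], [-1.19, 4.33], [0.19, 2], [-2.82, 2.82]. Speed limits (rad/s): [1.89, 1.89, 2.39, 2.39, 3.01, 3.01, 3.01].

## Interface

Orientations are given as a 3x3 rotation matrix whose columns are the frame's x, y, z axes.
In Python, from rig import robot gives the robot as it stands. Calls block until the motion is done:
- robot.move_ptp(position, orientation): joint-space move of the TCP to a pose.
- robot.move_linear(position, velocity=0.15, frame=None, threshold=None): straight line of the TCP; frame=None keeps the orientation; velocity is the mean speed in m/s. With threshold (N) it stops when the force on the tool has changed by that much, and returns True; else False.
- robot.goto_joints(angles): joint-space move.
- robot.gripper_to(opening): finger opening in m; the grip force is fixed at half the most; returns when the fingers have stopped.
- robot.pause(seconds).
- robot.ik(position, orientation): joint angles nearest the present ones, or None.
- robot.get_state(): the state.
- robot.grab_frame(name): name is "scene" or "top" or "wrist"; returns the picture (400x640x3 uint8, red, green, blue); there is no depth.
- robot.camera_info(name): a dict with "fx", "fy", "cx", "cy" (pixels), "rvec" (rotation vector, rad) and "tvec" (3), from world to camera coordinates, as OpenCV has them. Camera axes: x right, y down, z forward; pixel columns grow to the right and rows downward; lengths in m; the calibration is good to about 2 mm. A picture is of the moment at which its call begins: read the wrist's pose just before it. camera_info takes no time and is no camera call; for the wrist camera it gives the pose at the moment of the call.
A pose or a line that the arm cannot do raises robot.PlanningError and nothing moves.
- robot.sign_off(): hands the job in; it is judged then, once.
The state is a dict: "time": time; "qpos": joint angles; "joint_vel": joint speeds; "effort": joint torques, N m; "ee_pos": TCP position; "tool_rot": TCP orientation; "force": force on the tool from outside, world axes, zero at the start; "moment": the same for the moment, N m; "opening": finger opening in m; "grasp_force": force on a finger pad.
Only numpy, scipy, OpenCV 4.12 (cv2) and the standard library are available. Lean on these libraries where they do the work, as an engineer would, in place of code of your own. Each camera call takes 0.05 s, during which the arm holds its last target. There are 200 camera calls.

## Working session

There is one attempt and no reset: what is moved stays moved. The work goes in short steps, each a Python script; the robot and the scene stay as the last script left them, time stands still between calls to the robot, and variables do not carry over. Pictures are saved under pics/ and viewed, at most 14 in all, crops included, and the job is handed in when it is done.

```bash
mkdir -p pics; ls
python3 - <<'E'
from rig import robot
import cv2
for n in ("top","scene"):
    cv2.imwrite(f"pics/{n}0.png",robot.grab_frame(n)[:,:,::-1]); print(n,robot.camera_info(n))
print(robot.get_state())
E
```

```text
pics
top {'fx': 422.50588189956187, 'fy': 422.50588189956187, 'cx': 319.8011033190679, 'cy': 198.18181946706605, 'rvec': array([ 2.13059945, -2.13524342,  0.18214811]), 'tvec': array([0.05477726, 0.51824729, 1.0381917 ])}
scene {'fx': 410.236635437445, 'fy': 410.236635437445, 'cx': 314.95524026923295, 'cy': 199.67352713530047, 'rvec': array([ 2.09528911, -0.52942639,  0.28983343]), 'tvec': array([-0.42868539,  0.19324106,  1.02494362])}
{'time': 0.1, 'qpos': array([-1.28746976,  0.41789641, -0.01028276,  1.61406247,  0.00468411,
        1.11072137, -0.05299192]), 'joint_vel': array([ 0.00038211, -0.00126122, -0.00096812, -0.0032473 , -0.00061359,
        0.00090325, -0.00095496]), 'effort': array([ 2.50247918e-03, -8.52576828e+01,  6.40021395e-01, -4.26697218e+01,
       -4.89218649e-02,  1.63497386e-02,  1.99237064e-05]), 'ee_pos': array([0.19938493, 0.59202653, 0.22392074]), 'tool_rot': array([[-9.47703002e-01,  3.19153489e-01, -2.64643779e-04],
       [ 3.19153589e-01,  9.47702445e-01, -1.03043140e-03],
       [-7.80622186e-05, -1.06100494e-03, -9.99999434e-01]]), 'force': array([-0.45796534,  0.1562957 , -0.84323497]), 'moment': array([-0.04423287, -0.01109208,  0.01461867]), 'grasp_force': 0.0, 'opening': 0.094229734629252}
```

View pics/top0.png

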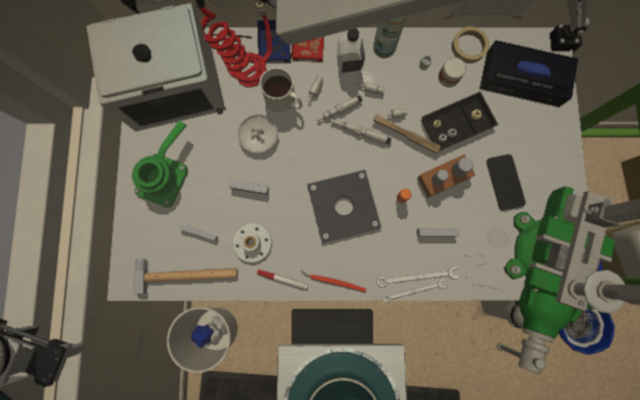

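View pics/scene0.png

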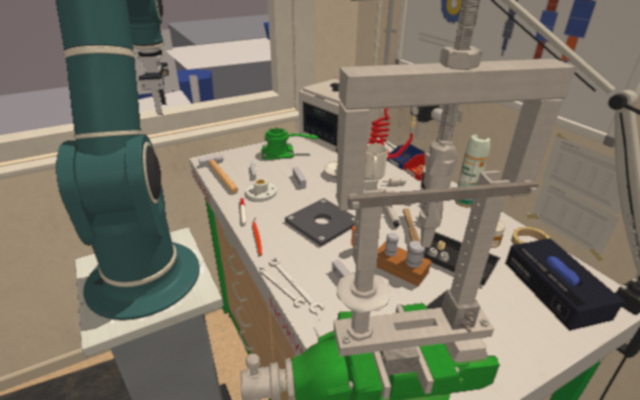

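The top view shows the plate at (344,206), pair candidates at (249,187) and (438,232), the thin low bar at (198,234), the hub at (252,243) and the drift stand at (446,176). There is an orange decoy at (404,196). In the scene view, the tall press stands to the right of all of these.

```bash
cat > h.py <<'E'
from rig import robot
import numpy as np, cv2
def ray(ci,uv,z):
    """pixels -> world points on plane z"""
    R=cv2.Rodrigues(np.array(ci["rvec"]))[0]; c=-R.T@np.array(ci["tvec"])
    uv=np.atleast_2d(np.asarray(uv,float))
    d=np.c_[(uv[:,0]-ci["cx"])/ci["fx"],(uv[:,1]-ci["cy"])/ci["fy"],np.ones(len(uv))]@R
    return c+d*((z-c[2])/d[:,2])[:,None]
def down(a):
    """tool down, closing line (tool y) at angle a in world xy"""
    y=np.array([np.cos(a),np.sin(a),0]); z=np.array([0,0,-1.]); return np.c_[np.cross(y,z),y,z]
def snap(name,cam="wrist"):
    ci=robot.camera_info(cam); im=robot.grab_frame(cam); cv2.imwrite(f"pics/{name}.png",im[:,:,::-1])
    np.save(f"pics/{name}.npy",ci,allow_pickle=True); return ci,im
E
python3 - <<'E'
from h import *
ci=robot.camera_info("top")
for n,p,z in [("plate",(344,206),.016),("A",(249,187),.032),("low",(198,234),.022),("B",(438,232),.032),("hub",(252,241),.046),("s1",(442,177),.095),("s2",(465,164),.095),("stand",(446,177),.04)]: print(n,ray(ci,p,z)[0].round(3))
w=robot.camera_info("wrist"); R=cv2.Rodrigues(np.array(w["rvec"]))[0]; c=-R.T@w["tvec"]; s=robot.get_state()
print("cam in tool",s["tool_rot"].T@(c-s["ee_pos"]), "axes", (s["tool_rot"].T@R.T).round(2), w["fx"])
E
```

```text
plate [ 0.502 -0.01   0.016]
A [0.55  0.238 0.032]
low [0.429 0.368 0.022]
B [ 0.432 -0.248  0.032]
hub [0.409 0.224 0.046]
s1 [ 0.562 -0.247  0.095]
s2 [ 0.595 -0.306  0.095]
stand [ 0.574 -0.274  0.04 ]
cam in tool [ 7.03736950e-02 -7.40377090e-05 -1.60996167e-01] axes [[-0.   -0.97 -0.24]
 [ 1.   -0.   -0.  ]
 [ 0.   -0.24  0.97]] 305.4269661628169
```

```bash
python3 - <<'E'
from h import *
for n,p in [("L",(.48,.23,.2)),("P",(.5,-.01,.2)),("R",(.5,-.22,.2))]:
    robot.move_ptp(p,down(np.pi/2)); robot.pause(.2); snap(n)
print(robot.get_state()["time"],robot.get_state()["qpos"])
E
python3 -c "
import cv2
cv2.imwrite('pics/LR.png',cv2.resize(cv2.vconcat([cv2.imread('pics/L.png'),cv2.imread('pics/R.png')]),(480,600)))"
```

```text
4.3333 [-5.12721333e-04  3.22516624e-01  4.34257781e-01  1.84941548e+00
 -1.59139641e-01  1.00354913e+00  2.07239387e+00]
```

View pics/L.png

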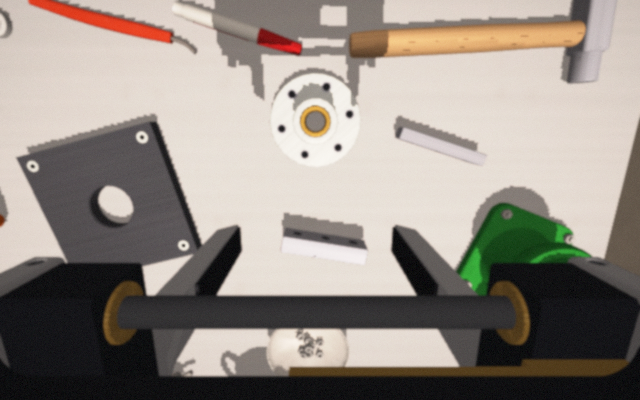

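View pics/P.png

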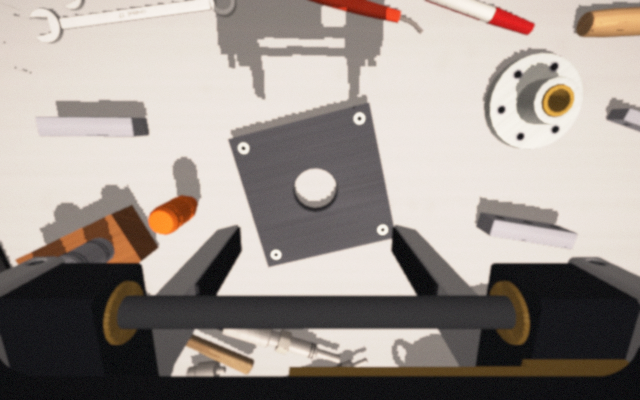

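View pics/R.png

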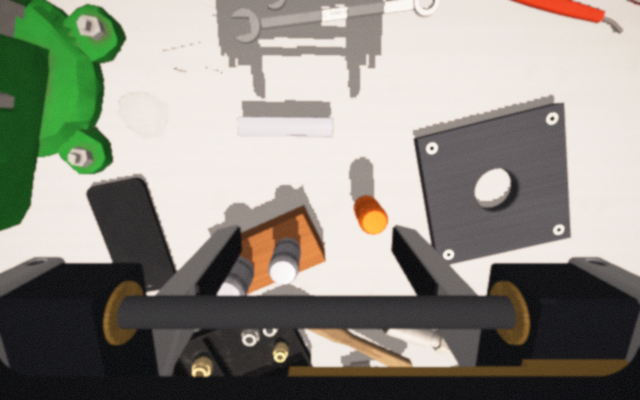

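The left view shows the pair bar at (325,245), hub bore at (316,122) and the low bar at (440,146). The plate view shows the hole at (315,187) and screws at (243,148), (359,119), (383,230) and (276,255). The right view shows the second bar at (286,127), with drifts at (284,262) and about (237,280), the latter partly hidden by a finger.

```bash
python3 - <<'E'
from h import *
def load(n): return np.load(f"pics/{n}.npy",allow_pickle=True).item(), cv2.imread(f"pics/{n}.png")
ci,im=load("L"); print("L bench",im[200,250],"top",im[252,325],"flank",im[240,325],im[236,300])
ci2,im2=load("R"); print("R bench",im2[170,200],"top",im2[127,286],"edge",im2[134,286])
for y in range(108,144,2): print(y,im2[y,286],end=" ")
print()
for y in range(224,272,2): print(y,im[y,310],end=" ")
# plate
ci3,im3=load("P")
sc=[(243,148),(359,119),(383,230),(276,255)]
g=im3.max(2); m=(g<120).astype(np.uint8)
cs,_=cv2.findContours(m,cv2.RETR_CCOMP,cv2.CHAIN_APPROX_NONE)
print()
w=ray(ci3,sc,.016); print("screws",w.round(4),w.mean(0))
for k in [(1,0),(2,3)]: d=w[k[0]]-w[k[1]]; print(np.arctan2(d[1],d[0]),np.hypot(*d[:2]))
for k in [(3,0),(2,1)]: d=w[k[0]]-w[k[1]]; print(np.arctan2(d[1],d[0]),np.hypot(*d[:2]))
for c in cs:
    a=cv2.contourArea(c)
    x,y,ww,hh=cv2.boundingRect(c)
    if 700<a<3000 and 280<x<350: e=cv2.fitEllipse(c); print("hole",e,ray(ci3,e[0],.016))
E
python3 -c "
import cv2
t=cv2.imread('pics/top0.png')[140:220,380:500]; cv2.imwrite('pics/c1.png',cv2.resize(t,None,fx=5,fy=5,interpolation=2))"
```

```text
L bench [216 224 232] top [238 237 243] flank [73 73 78] [79 80 82]
R bench [231 237 243] top [235 234 239] edge [222 222 229]
108 [135 144 153] 110 [138 145 154] 112 [140 145 156] 114 [138 143 153] 116 [146 150 159] 118 [214 213 223] 120 [230 229 235] 122 [232 232 238] 124 [234 232 238] 126 [233 233 238] 128 [232 231 237] 130 [232 232 237] 132 [231 230 237] 134 [222 222 229] 136 [226 229 235] 138 [232 238 244] 140 [234 239 245] 142 [233 239 244] 
224 [120 127 136] 226 [121 127 134] 228 [119 125 134] 230 [111 117 125] 232 [86 85 92] 234 [83 83 86] 236 [79 77 83] 238 [87 87 91] 240 [144 142 152] 242 [220 219 228] 244 [233 232 238] 246 [234 235 240] 248 [237 237 243] 250 [236 236 241] 252 [236 236 242] 254 [235 234 240] 256 [221 226 232] 258 [214 223 231] 260 [213 223 232] 262 [217 225 232] 264 [216 223 232] 266 [214 222 231] 268 [213 223 231] 270 [213 221 231] 
screws [[ 0.4578 -0.0906  0.016 ]
 [ 0.4262  0.0379  0.016 ]
 [ 0.5545  0.0712  0.016 ]
 [ 0.587  -0.0576  0.016 ]] [ 0.50637423 -0.00977334  0.016     ]
1.8116784152397862 0.13232305287585558
1.8179146615634068 0.13288042908957137
0.24978956018315646 0.13333387797248092
0.2540318619575871 0.1325113752722996
hole ((314.94549560546875, 186.2945556640625), (40.359432220458984, 43.04867172241211), 89.87764739990234) [[ 0.50132681 -0.01015624  0.016     ]]
```

View pics/c1.png

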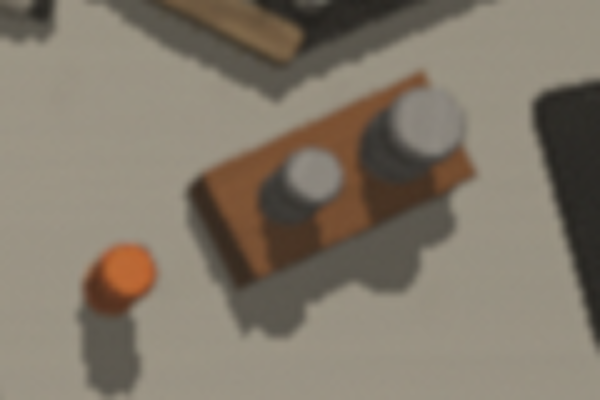

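Of the two drifts, the smaller-topped one at crop (315,175), which is (443,175) in the top image, is the slim one. The stout one sits beyond it to the right.

```bash
cat >> h.py <<'E'
def load(n): return np.load(f"pics/{n}.npy",allow_pickle=True).item(), cv2.imread(f"pics/{n}.png")
def rect(ci,m,box,z):
    """largest blob of mask m inside box (x0,y0,x1,y1) -> centre, long-axis angle, sizes on plane z"""
    q=np.zeros(m.shape,np.uint8); x0,y0,x1,y1=box; q[y0:y1,x0:x1]=m[y0:y1,x0:x1]
    q=cv2.morphologyEx(q,cv2.MORPH_OPEN,np.ones((3,3),np.uint8))
    c=max(cv2.findContours(q,cv2.RETR_EXTERNAL,cv2.CHAIN_APPROX_NONE)[0],key=cv2.contourArea)[:,0]
    (p,s,a)=cv2.minAreaRect((ray(ci,c,z)[:,:2]*1000).astype(np.float32))
    a=np.radians(a); 
    if s[1]>s[0]: a+=np.pi/2
    return np.array(p)/1000,a%np.pi,np.array(s)
E
python3 - <<'E'
from h import *
def topmask(im): i=im.astype(int); return ((i[...,2]-i[...,0]<9)&(i[...,1]-i[...,0]<4)&(i.min(2)>195)).astype(np.uint8)
ci,im=load("L"); print("A",rect(ci,topmask(im),(270,225,380,275),.032))
# hub
h=cv2.cvtColor(im,cv2.COLOR_BGR2HSV); br=cv2.inRange(h,(10,110,90),(35,255,255)); br[:90]=0;br[150:]=0;br[:,:280]=0;br[:,350:]=0
c=max(cv2.findContours(br,0,1)[0],key=cv2.contourArea); e=cv2.fitEllipse(c); print("bush",e,ray(ci,e[0],.046))
fl=(im.min(2)>225).astype(np.uint8); fl[:65]=0;fl[172:]=0;fl[:,:262]=0;fl[:,370:]=0
c=max(cv2.findContours(fl,0,1)[0],key=cv2.contourArea); (p,r)=cv2.minEnclosingCircle((ray(ci,c[:,0],.014)[:,:2]*1000).astype(np.float32)); print("flange",p,r)
ci,im=load("R"); print("B",rect(ci,topmask(im),(225,112,345,145),.032))
print("plateR",rect(ci,(im.max(2)<110).astype(np.uint8),(400,80,590,275),.016))
ci,im=load("P"); print("plateP",rect(ci,(im.max(2)<110).astype(np.uint8),(215,80,400,280),.016))
print(im[150:190:8,300],im[110,240],im[97,350])
E
```

```text
A (array([0.55457117, 0.23994406]), np.float64(1.4072183147395045), array([98.70743561, 18.08725739]))
bush ((314.9025573730469, 120.7883529663086), (28.452390670776367, 29.658790588378906), 0.29101845622062683) [[0.4080119  0.22926334 0.046     ]]
flange (409.1902770996094, 229.2178497314453) 49.16116714477539
B (array([ 0.43453519, -0.25159012]), np.float64(1.572452961235291), array([17.33816338, 98.74960327]))
plateR (array([ 0.50401984, -0.0134687 ]), np.float64(1.8154911130845781), array([159.84494019, 162.84054565]))
plateP (array([ 0.51967004, -0.00267779]), np.float64(0.2523543538351289), array([190.50186157, 163.69180298]))
[[ 94  93  98]
 [ 96  94  99]
 [ 91  91  97]
 [167 172 183]
 [223 230 236]] [225 231 238] [132 139 148]
```

```bash
cat >> h.py <<'E'
PL=np.array([.505,-.011]); YAW=.2505
def best(p,a,n=2):
    c=[]
    for k in ((0,np.pi,-np.pi) if n==2 else np.linspace(-np.pi,np.pi,25)):
        q=robot.ik(p,down(a+k))
        if q is not None: c.append((abs(q[6]-robot.get_state()["qpos"][6])+(9 if abs(q[6])>2.6 else 0),a+k))
    return min(c)[1]
def pick(xy,a,z,op,zup=.2):
    robot.gripper_to(op); robot.move_ptp([*xy,zup],down(a))
    robot.move_linear([*xy,z],.12); robot.gripper_to(0.0); s=robot.get_state(); print("grip",s["opening"],s["grasp_force"],s["ee_pos"])
    robot.move_linear([*xy,zup],.15)
def place(xy,a,z,op,zup=.2,thr=6):
    robot.move_ptp([*xy,zup],down(a)); robot.move_linear([*xy,z+.015],.15)
    hit=robot.move_linear([*xy,z-.003],.03,threshold=thr); s=robot.get_state(); print("placed",hit,s["ee_pos"],s["force"],s["opening"])
    robot.gripper_to(op); robot.pause(.1); p=robot.get_state()["ee_pos"]; robot.move_linear([*xy,zup],.15)
E
python3 - <<'E'
from h import *
u=np.array([np.cos(YAW),np.sin(YAW)])
B=(.4345,-.2516); A=(.5545,.240)
a=best([*B,.15],1.572-np.pi/2); pick(B,a,.024,.06)
ap=YAW if abs(a)<1 else YAW+np.pi*np.sign(a); print(a,ap)
place(PL-.04*u,ap,.040,.045)
a=best([*A,.15],1.407-np.pi/2); pick(A,a,.024,.06)
ap=YAW if abs(a)<1 else YAW+np.pi*np.sign(a); print(a,ap)
place(PL+.04*u,ap,.040,.045)
p=PL-.06*u*0; robot.move_ptp([.5,-.01,.25],down(np.pi/2)); robot.pause(.2); snap("P2")
s=robot.get_state();print(s["time"],s["qpos"])
E
```

```text
grip 0.01994443151738273 29.986335933208466 [ 0.43446105 -0.25160709  0.02400737]
0.001203673205103506 0.2505
placed True [ 0.46614343 -0.02085067  0.0393518 ] [ 2.11175257 -0.56635763 -1.44706717] 0.019854409776267817
grip 0.01996825199964637 30.00030755996704 [0.5543549  0.24002528 0.02400523]
-0.16379632679489653 0.2505
placed True [ 0.54368546 -0.00103272  0.03939469] [-0.08600938  0.02484466  2.05336563] 0.019578538168369207
25.525 [-0.39118601  0.17258815  0.39318977  1.89963112 -0.0743793   1.08372757
  1.60193183]
```

View pics/P2.png

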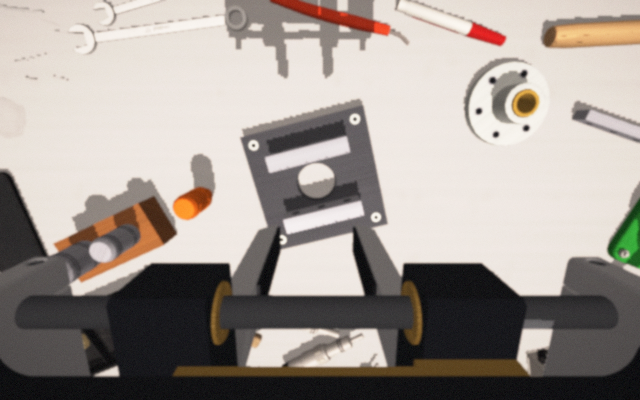

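Both bars stand symmetrically beside the hole at (316,180), with their tops at (308,153) and (325,217). Next I measure them.

Run:
```python
from h import *
ci,im=load("P2")
m=(im.min(2)>190).astype(np.uint8)
r1=rect(ci,m,(258,132,360,176),.048); r2=rect(ci,m,(275,198,366,238),.048); print(r1,r2)
w=ray(ci,[(254,146),(355,119),(376,217),(282,240)],.016); c=w.mean(0)[:2]; print("screws",c)
g=cv2.minEnclosingCircle
q=m.copy(); q[:158]=0;q[205:]=0;q[:,:290]=0;q[:,345:]=0
k=max(cv2.findContours(q,0,1)[0],key=cv2.contourArea)[:,0]; print("hole bounds",k.min(0),k.max(0),ray(ci,[k.min(0),k.max(0)],.016)[:,:2])
u=np.array([np.cos(YAW),np.sin(YAW)]);v=np.array([-u[1],u[0]])
for r in (r1,r2): print((r[0]-c)@u,(r[0]-c)@v,(r[0]-PL)@u,(r[0]-PL)@v)
```

```text
(array([ 0.46632541, -0.02096236]), np.float64(1.8226997408784478), array([18.24478722, 98.46730804])) (array([ 0.54419244, -0.001443  ]), np.float64(1.8246754568673935), array([19.03333664, 99.39936066]))
screws [ 0.50635335 -0.00926714]
hole bounds [299 164] [332 184] [[ 0.48196779 -0.03222732]
 [ 0.50838998  0.01082885]]
-0.04167772294455465 -0.001407730931338804 -0.03993705630073207 -6.443925259665487e-05
0.03859759614770967 -0.0017999277055419484 0.04033826279153226 -0.0004566360267998001
```

```bash
python3 - <<'E'
from h import *
H=(.4087,.2292)
a=best([*H,.2],YAW)
robot.gripper_to(.075); a2=best([*H,.2],YAW+np.pi/2)
robot.move_ptp([*H,.2],down(a2)); robot.move_linear([*H,.037],.12)
robot.gripper_to(0); s=robot.get_state(); print(s["opening"],s["ee_pos"]); robot.gripper_to(.07)
robot.move_linear([*H,.07],.12); pick(H,a,.037,.075)
place(PL+[.0005,.0005],a,.085,.065)
s=robot.get_state();print(s["time"],s["qpos"])
# look at drift and hub
robot.gripper_to(.094)
robot.move_ptp([.5,-.01,.25],down(np.pi/2)); robot.pause(.2); snap("P3")
robot.move_ptp([.56,-.2,.25],down(np.pi/2)); robot.pause(.2); snap("S1")
print(robot.get_state()["time"])
E
python3 -c "
import cv2
cv2.imwrite('pics/PS.png',cv2.hconcat([cv2.imread('pics/P3.png')[60:300,200:600],cv2.imread('pics/S1.png')[60:300,200:600]]))"
```

```text
0.04523481454944016 [0.40873778 0.22929484 0.0370927 ]
grip 0.04561274009942859 30.001036981120706 [0.40857466 0.22921929 0.0370601 ]
placed True [ 0.50543605 -0.01031212  0.08475327] [ 2.13011064  0.79575682 -0.2114029 ] 0.045676830144881164
39.2333 [-0.66020836  0.28761148  0.7330382   1.95157548 -0.22900822  0.98817775
  0.43098696]
42.3333
```

View pics/PS.png

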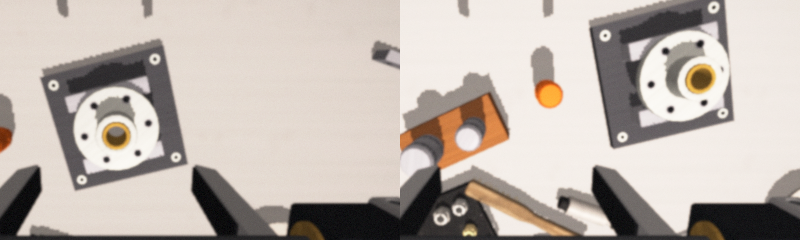

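The hub sits on the pair, with its bush at about (315,195) in P3 and (502,138) in S1. The slim drift's top is at about (267,197) in S1.

Run:
```python
from h import *
for n,b in (("P3",(290,165,345,225)),("S1",(470,110,530,170))):
    ci,im=load(n); h=cv2.cvtColor(im,cv2.COLOR_BGR2HSV); br=cv2.inRange(h,(10,110,60),(35,255,255)); q=np.zeros_like(br); x0,y0,x1,y1=b; q[y0:y1,x0:x1]=br[y0:y1,x0:x1]
    c=max(cv2.findContours(q,0,1)[0],key=cv2.contourArea); e=cv2.fitEllipse(cv2.convexHull(c)); print(n,e,ray(ci,e[0],.094))
ci,im=load("S1"); print(im[185:215:3,267].tolist()); print(im[194,245:290:3].tolist())
i=im.astype(int); m=((i.max(2)-i.min(2)<20)&(i.min(2)>185)).astype(np.uint8); q=0*m; q[175:220,245:290]=m[175:220,245:290]
c=max(cv2.findContours(q,0,1)[0],key=cv2.contourArea)
p,r=cv2.minEnclosingCircle((ray(ci,c[:,0],.095)[:,:2]*1000).astype(np.float32)); print("slim",p,r,cv2.boundingRect(c))
h=cv2.cvtColor(im,cv2.COLOR_BGR2HSV); wd=cv2.inRange(h,(5,120,60),(18,255,255)); wd[:130]=0; wd[:,320:]=0; wd[260:]=0
c=max(cv2.findContours(wd,0,1)[0],key=cv2.contourArea); R=cv2.minAreaRect((ray(ci,c[:,0],.04)[:,:2]*1000).astype(np.float32)); print("stand",R)
t=robot.camera_info("top"); print("slim top-cam",ray(t,(443,175.2),.095))
z=im[130:250,190:330]; cv2.imwrite("pics/S1c.png",cv2.resize(z,None,fx=5,fy=5,interpolation=2))
```

```text
P3 ((315.81256103515625, 195.38796997070312), (26.380653381347656, 27.15293312072754), 90.70828247070312) [[ 0.5051829  -0.01040692  0.094     ]]
S1 ((500.0498962402344, 138.21389770507812), (26.752418518066406, 31.252784729003906), 44.37348556518555) [[ 0.50544289 -0.01121321  0.094     ]]
[[111, 109, 116], [190, 189, 198], [234, 233, 239], [233, 233, 239], [234, 233, 239], [235, 234, 240], [238, 238, 243], [236, 237, 242], [225, 227, 234], [96, 147, 220]]
[[69, 127, 208], [69, 129, 212], [70, 131, 216], [99, 138, 199], [196, 195, 206], [232, 232, 238], [232, 232, 238], [233, 233, 239], [233, 233, 239], [234, 234, 239], [229, 229, 235], [173, 171, 181], [109, 110, 115], [88, 106, 150], [72, 135, 218]]
slim (569.434326171875, -250.57838439941406) 12.58562183380127 (256, 188, 24, 22)
stand ((580.6773071289062, -278.6651306152344), (61.765380859375, 131.90310668945312), 24.76430892944336)
slim top-cam [[ 0.56640805 -0.24983877  0.095     ]]
```

View pics/S1c.png

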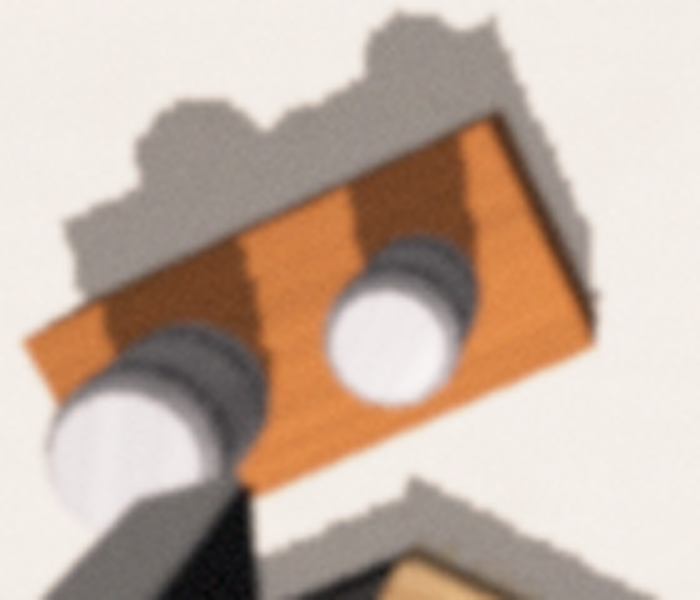

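The crop shows slim drift at (390,345), standing clear of the stout one at (125,465). Gripping across the stand is free.

Run:
```python
from h import *
D=np.array([.568,-.250]); al=.432
robot.gripper_to(.046); a2=best([*D,.2],al+np.pi/2)
robot.move_ptp([*D,.2],down(a2)); robot.move_linear([*D,.11],.15); print("touch",robot.move_linear([*D,.070],.06,threshold=8))
robot.gripper_to(0); s=robot.get_state(); print(s["opening"],s["ee_pos"],s["force"]); robot.gripper_to(.046)
robot.move_linear([*D,.14],.12)
a=best([*D,.2],al); pick(D,a,.070,.055)
hb=np.array([.5054,-.0104])
robot.move_ptp([*hb,.2],down(a)); robot.move_linear([*hb,.15],.12)
hit=robot.move_linear([*hb,.121],.02,threshold=8); s=robot.get_state(); print(hit,s["ee_pos"],s["force"],s["opening"],s["time"])
```

```text
touch False
0.029703552475616398 [ 0.56824783 -0.25014766  0.07036706] [ 0.12459447 -0.82432956  4.61542332]
grip 0.029165581373556272 30.000708415318513 [ 0.56814632 -0.25000919  0.0702145 ]
True [ 0.50541154 -0.01038447  0.12411097] [-1.97680777  0.48355554  9.00586772] 0.02937728646146751 54.175
```

Run:
```python
from h import *
robot.gripper_to(.055); robot.pause(.2); p=robot.get_state()["ee_pos"]; robot.move_linear([p[0],p[1],.25],.12)
robot.gripper_to(.094); robot.move_ptp([.56,.12,.27],down(np.pi/2)); robot.pause(.3); snap("F1")
ci,im=snap("F2","scene")
cv2.imwrite("pics/F.png",cv2.hconcat([cv2.imread("pics/F1.png")[40:280,0:400],cv2.resize(cv2.imread("pics/F2.png")[180:280,260:420],(384,240))]))
print(robot.get_state()["time"])
```

```text
58.1917
```

View pics/F.png

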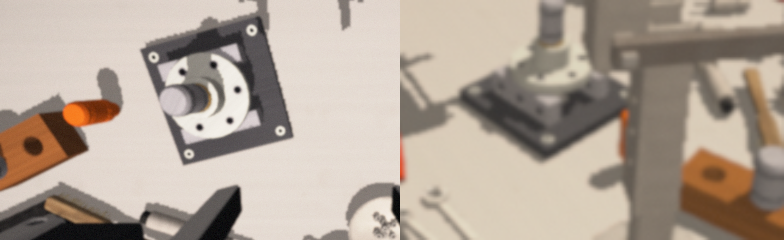

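The drift stands upright in the bush at about (180,100) in the left crop. The hub is level on both bars and the slim drift's hole in the stand is empty, so I'm handing in.

```bash
python3 -c "
from rig import robot
print(robot.sign_off())"
```

```text
the job is handed in; nothing more can be done
None
```

The job is handed in at about 58 s of the 102 s allowed: the pair stands beside the hole, the hub rests on both bars over it, and the slim drift is seated in the bush and released; the sign-off returned no verdict.

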